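Steady a rocking blood-tube stand with its levelling foot

TASK

The stand with the glass sedimentation tubes rocks on the trolley, because its one adjustable foot hangs just clear of the trolley top. Slacken the hexagonal jam nut on that foot until it is free, screw the foot down by its square head until it just bears firmly on the trolley top without jacking the stand up, then tighten the jam nut again, about as tight as it was, to lock the setting. Do not touch the glass tubes, and leave the small things standing round the stand where they are.

Things in the scene. Friction and masses are not known exactly. Their poses are not given: they have to be found in the camera images.
- tube_stand: White cast stand, fixed: two runners along its x at y = +100 and -100 mm, tops at 38 mm; origin on the trolley top at its middle, front (-x) to the robot. Uprights at x = +30, y = +-100 mm, 300 mm high, with bars that hold the tubes. Adjustable front left foot: vertical screw axis at x = -120, y = +100 mm, through a boss 40 mm wide, with a black elastic washer whose top is at z = 44 mm.
- jam_nut: Steel hexagon nut on the foot's screw, 36 mm across flats, 16 mm high; origin on the axis in its underside; flats face its own x axis and every 60 deg. Counter-clockwise from above slackens. Starts tight on the washer, clear after 0.8 to 1.2 rad, then runs at 0.08 N m. Once it seats again, each rad adds about 85 N of clamp and 0.4 N m; hand-tight is 50 N or more, about as far as it was.
- foot_screw: Steel screw of 16 mm through nut and boss, with a 40 mm rubber-soled foot below; origin on the axis in the foot's underside. Clockwise from above lowers it, 4 mm a turn. Locked while the nut is tight, else turns at 0.04 N m. It hangs 0.4 to 1.8 mm clear of the trolley top; once the foot bears, each rad adds about 105 N of load and 0.6 N m. 8 to 50 N is right; over 80 N jacks the stand up.
- glass_tubes: Five upright straight glass tubes, 7 mm thick, 305 mm high, in the stand between the uprights (stand x = +17, y = -60 to +60 mm); same origin as the stand. Not to be touched.
- trolley_top: The grey moulded trolley top, its surface at z = 0, on which the stand and the foot bear.
- vial: Small glass injection vial, 23 mm thick, 47 mm high, standing between the runners; origin under its centre. Bystander.
- specimen_cup: Clear specimen cup with a yellow screw lid, 62 mm wide, 64 mm high, to the right of the stand; origin under its centre. Bystander.
- strip_tube: Test strip tube, 26 mm thick, 44 mm high, to the left of the stand; origin under its centre. Bystander.
- screw_head (a point): Centre of the screw's square head, 16 mm across flats (its own x and y), 22 mm high, 88 mm above the foot's underside. The head stands above the nut: its lower edge is about 18 mm above the nut's top, so fingers that hold the head clear the nut.

How it is judged:
On the way, in this order (a step that is already met when the one before it is completed fails the run):
1. the jam nut is slackened until it no longer presses on the washer (contact force between jam_nut and tube_stand below 2 N), for 0.2 s.
2. with the nut still slack, the foot bears on the trolley top (contact force between jam_nut and tube_stand below 2 N and contact force between foot_screw and trolley_top between 8 and 50 N), for 0.2 s.
At the end, for the whole second after the job is handed in: The foot bears on the trolley top with 8 to 50 N; the jam nut is clamped on its washer with more than 50 N; the vial, the specimen cup and the strip tube stand upright within 20 mm of where they were (contact force between foot_screw and trolley_top between 8 and 50 N and contact force between jam_nut and tube_stand above 50 N and distance of each of vial, specimen_cup, strip_tube from where it was at the start of the episode below 0.02 m and angle between each of vial, specimen_cup, strip_tube's own z axis and vertical below 0.2 rad); the robot touches nothing.
It fails at once if the foot is driven down so hard that it jacks the stand up (more than 80 N) (contact force between foot_screw and trolley_top above 80 N).
It fails at once if a glass tube is touched (contact force between any of the arm, the fingers and glass_tubes above 1 N).
It also fails if it takes over 72 s, if anything falls off the work surface, if the arm or the gripper's body presses on something with over 40 N, if the wrist force passes 120 N, or if a joint passes its speed limit or range.

ROBOT

A 6-joint arm with a two-finger parallel gripper is mounted at the origin on a cart in front of the work surface, level with it; the furniture and walls round the work are solid. World frame = base frame: x ahead of the robot, y to its left, z up, the work surface at z = 0. Lengths are in m, angles in rad, forces in N, time in s.
With the tool pointing down it reaches from about 0.325 to 0.9 m from the base axis. Payload 3.5 kg.
Tool frame: the origin (TCP) lies between the finger pads; the fingertips stand 11 mm ahead of it and the grasp point (between the pads) lies 8 mm behind it; z points along the fingers, y is the line along which they close (so a half turn about z gives the same grasp; the last joint's range is limited). The gripper opens to 85 mm and grips with 20 to 120 N. Pads are 22 mm wide; open, the fingers measure 114 mm over their backs; the gripper's body (76 mm by 85 mm) begins 54 mm behind the grasp point. The pads swing forward as they close: fully open they stand 13 mm farther back than shut.
Start: joints at [-1.42, 0.276, -0.026, 1.268, 0, 1.467], TCP at [0.157, -0.605, 0.242] pointing down, gripper open.
Joint ranges: [-3.12, 3.12], [-0.85, 1.88], [-1.08, 1.24], [-1.95, 2.15], [-1.57, 1.53], [-3.14, 3.14]. Speed limits (rad/s): [2.57, 2.57, 3.14, 3.14, 3.14, 3.14].

INTERFACE

Orientations are given as a unit quaternion [x, y, z, w].
In Python, from workcell import env, hand, camera, get_calibration gives the robot as it stands. The module is installed in compiled form; this text tells all that it offers. Calls block until the motion is done:
- env.move_ptp(position, orientation): joint-space move of the TCP to a pose.
- env.line_to(position, rotation=None, rate=0.15, force_limit=None): straight line of the TCP; rotation=None keeps the orientation; rate is the mean speed in m/s. With force_limit (N) it stops when the force on the tool has changed by that much, and returns True; else False.
- env.set_joints(angles): joint-space move.
- hand.move_gripper(opening, f_grip=None): finger opening in m; f_grip is the grip in N (None keeps the last); returns when the fingers have stopped.
- env.wait(seconds).
- env.solve_ik(position, orientation): joint angles nearest the present ones, or None.
- env.state(): the state.
- camera(name): name is "scene" or "side" or "wrist"; returns the picture (400x640x3 uint8, blue, green, red); there is no depth.
- get_calibration(name): a dict with "vertical_fov" (degrees; the focal length in pixels is half the picture's height over the tangent of half this angle, whatever the lens; pixels are square), "cx", "cy" (the principal point, pixels), "view" (4x4, takes a point from world to camera coordinates). Camera axes: x right, y down, z forward; pixel columns grow to the right and rows downward; lengths in m; the calibration is good to about 2 mm. A picture is of the moment at which its call begins: read the wrist's pose just before it. get_calibration takes no time and is no camera call; for the wrist camera it gives the pose at the moment of the call.
A pose or a line that the arm cannot do raises env.IKError and nothing moves.
- env.finish_job(): hands the job in; it is judged then, once.
The state is a dict: "t": time; "joint_positions": joint angles; "qd": joint speeds; "joint_torque": joint torques, N m; "tool_pos": TCP position; "tcp_rot": TCP orientation; "wrist_force": force on the tool from outside, world axes, zero at the start; "moment": the same for the moment, N m; "finger_gap": finger opening in m; "grip_force": force on a finger pad.
Only numpy, scipy, OpenCV 4.12 (cv2) and the standard library are available. Lean on these libraries where they do the work, as an engineer would, in place of code of your own. Each camera call takes 0.05 s, during which the arm holds its last target. There are 200 camera calls.

## Working session

There is one attempt and no reset: what is moved stays moved. The work goes in short steps, each a Python script; the robot and the scene stay as the last script left them, time stands still between calls to the robot, and variables do not carry over. Pictures are saved under pics/ and viewed, at most 10 in all, crops included, and the job is handed in when it is done.

```bash
mkdir -p pics; python3 - <<'E'
from workcell import env,camera,get_calibration
import cv2,numpy as np
for n in("scene","side"):
    cv2.imwrite(f"pics/{n}0.png",camera(n)); c=get_calibration(n); print(n,c["vertical_fov"],c["cx"],c["cy"]); print(np.round(c["view"],4).tolist())
s=env.state(); print(s["t"],s["tool_pos"],s["tcp_rot"])
E
```

```text
scene 43.06797260568207 314.7470649280669 199.6566422413499
[[-0.8278, -0.5608, -0.0156, 0.4707], [-0.4365, 0.6613, -0.61, 0.2382], [0.3525, -0.4982, -0.7922, 0.8583], [0.0, 0.0, 0.0, 1.0]]
side 50.59511392020325 317.5394739478323 205.94700336290052
[[-0.9351, 0.3543, 0.0108, 0.5123], [0.2628, 0.7133, -0.6497, -0.1448], [-0.238, -0.6047, -0.7601, 1.2146], [0.0, 0.0, 0.0, 1.0]]
0.1 [ 0.1568234  -0.60431962  0.24126421] [ 9.91958326e-01  1.26560918e-01 -1.76093356e-05 -1.00617102e-03]
```

View pics/scene0.png

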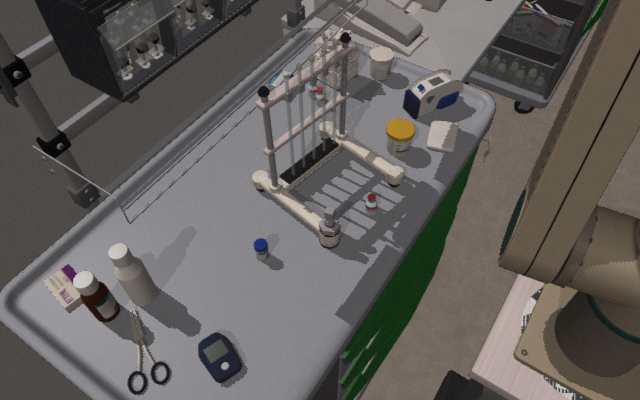

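View pics/side0.png

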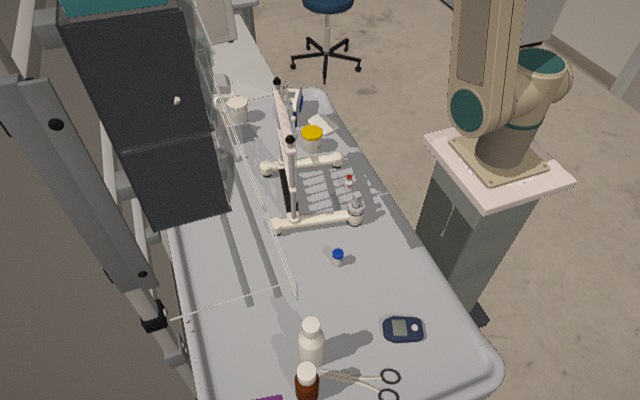

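The scene view shows the screw head at about (331,214), with the vial's red cap at (371,198), the strip tube at (260,245) and the cup lid at (400,129). In the side view the head is at about (356,200). Next I'll triangulate these and look from the wrist.

```bash
cat > h.py <<'E'
from workcell import env,hand,camera,get_calibration
import cv2,numpy as np
from scipy.spatial.transform import Rotation as R
def P(n):
    c=get_calibration(n); f=200/np.tan(np.radians(c["vertical_fov"])/2)
    return np.array([[f,0,c["cx"]],[0,f,c["cy"]],[0,0,1]])@np.array(c["view"])[:3]
def tri(n1,p1,n2,p2):
    X=cv2.triangulatePoints(P(n1) if isinstance(n1,str) else n1,P(n2) if isinstance(n2,str) else n2,np.float64(p1),np.float64(p2)).ravel(); return X[:3]/X[3]
def plane(M,p,z):  # ray onto plane z
    H=M[:,[0,1,3]].copy(); H[:,2]+=M[:,2]*z
    q=np.linalg.solve(H,[p[0],p[1],1]); return q[:2]/q[2]
def down(yaw):  # tool z down; tool y axis at angle yaw+90deg mirrored: y = closing line
    c,s=np.cos(yaw),np.sin(yaw)
    return R.from_matrix(np.array([[s,c,0],[-c,s,0],[0,0,-1.]])).as_quat() # tool y along (cos yaw, sin yaw)
E
python3 - <<'E'
from h import *
for a,b in (((331,214),(356,200)),((347,37),(277,81)),((264,92),(290,139)),((400,129),(312,132))): print(tri("scene",a,"side",b))
M=P("scene"); 
print(plane(M,(371,200),.045),plane(M,(260,243),.044))
print(R.from_quat(env.state()["tcp_rot"]).as_matrix().round(3))
h=tri("scene",(331,214),"side",(356,200))
c=get_calibration("wrist"); V=np.array(c["view"]); print("cam centre",-V[:3,:3].T@V[:3,3], V[2,:3],c["vertical_fov"])
for yaw in np.radians(np.arange(-180,181,30)):
    q=env.solve_ik([h[0],h[1],.1],down(yaw)); print(int(np.degrees(yaw).round()),None if q is None else np.round(q,2))
E
```

```text
[0.481729   0.07420034 0.07957705]
[ 0.59265823 -0.14688517  0.28648136]
[0.62758405 0.0523144  0.28642706]
[ 0.487287   -0.20586449  0.06493551]
[ 0.44915425 -0.02120203] [0.56965731 0.17741222]
[[ 0.968  0.251 -0.   ]
 [ 0.251 -0.968  0.002]
 [ 0.    -0.002 -1.   ]]
cam centre [ 0.23086761 -0.58581069  0.37267378] [-0.28969644 -0.07409473 -0.95424627] 66.30101749304127Traceback (most recent call last):
  File "<stdin>", line 9, in <module>
  File "h.py", line 14, in down
    return R.from_matrix(np.array([[s,c,0],[-c,s,0],[0,0,-1.]])).as_quat() # tool y along (cos yaw, sin yaw)
           ~~~~~~~~~~~~~^^^^^^^^^^^^^^^^^^^^^^^^^^^^^^^^^^^^^^^^
  File "scipy/spatial/transform/_rotation.pyx", line 1143, in scipy.spatial.transform._rotation.Rotation.from_matrix
ValueError: Non-positive determinant (left-handed or null coordinate frame) in rotation matrix 0: [[-1.2246468e-16 -1.0000000e+00  0.0000000e+00]
 [ 1.0000000e+00 -1.2246468e-16  0.0000000e+00]
 [ 0.0000000e+00  0.0000000e+00 -1.0000000e+00]].
```

```bash
sed -i 's/\[\[s,c,0\],\[-c,s,0\]/[[-s,c,0],[c,s,0]/' h.py
python3 - <<'E'
from h import *
h=np.array([.481,.076])
for yaw in np.arange(-180,181,30):
    q=env.solve_ik([*h,.08],down(np.radians(yaw))); print(yaw,None if q is None else np.round(q,2))
env.move_ptp([.38,.06,.25],down(np.radians(-85)))
env.move_ptp([*h,.205],down(np.radians(-85)))
M=P("wrist");np.save("M1.npy",M); im=camera("wrist"); cv2.imwrite("pics/w1.png",im)
s=env.state(); print(s["t"],s["tool_pos"],s["moment"],s["wrist_force"])
for z in (.06,.1): p=M@[*h,z,1]; print(p[:2]/p[2])
p=(p[:2]/p[2]).astype(int)
E
```

```text
-180 [ 0.02  0.18 -0.52  0.87  0.   -1.55]
-150 [ 0.02  0.18 -0.52  0.87  0.   -2.07]
-120 [ 0.02  0.18 -0.52  0.87  0.   -2.59]
-90 [ 0.02  0.18 -0.52  0.87  0.   -3.12]
-60 [ 0.02  0.18 -0.52  0.87  0.    2.64]
-30 [ 0.02  0.18 -0.52  0.87  0.    2.12]
0 [ 0.02  0.18 -0.52  0.87  0.    1.59]
30 [ 0.02  0.18 -0.52  0.87  0.    1.07]
60 [ 0.02  0.18 -0.52  0.87  0.    0.55]
90 [ 0.02  0.18 -0.52  0.87  0.    0.02]
120 [ 0.02  0.18 -0.52  0.87  0.   -0.5 ]
150 [ 0.02  0.18 -0.52  0.87  0.   -1.02]
180 [ 0.02  0.18 -0.52  0.87  0.   -1.55]
3.1667 [0.48071419 0.07561741 0.20467632] [ 0.00314807  0.00905208 -0.03579487] [-0.32427696  0.12655403  0.29427709]
[317.82294539 190.02547024]
[317.66931528 203.33394479]
```

View pics/w1.png

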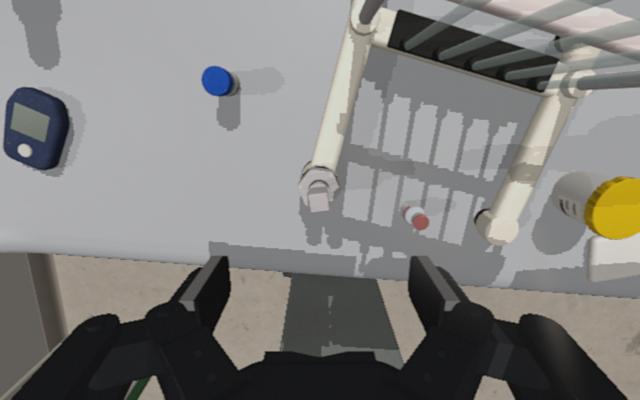

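The wrist view shows the head top at about (318,201), with the nut just above it at (318,184). The vial is at (416,217) and the strip tube at (218,81). I'll take one closer look to get the nut and head yaw.

```bash
python3 - <<'E'
from h import *
env.line_to([.475,.076,.155],rate=.1)
M=P("wrist");np.save("M2.npy",M); im=camera("wrist"); cv2.imwrite("pics/w2.png",im)
p=M@[.481,.076,.08,1]; p=(p[:2]/p[2]).astype(int); print(p,env.state()["t"])
x,y=p-[50,37]; print(x,y)
cv2.imwrite("pics/w2c.png",cv2.resize(im[y:y+75,x:x+100],None,fx=8,fy=8,interpolation=cv2.INTER_CUBIC))
E
```

```text
[318 208] 3.8667
268 171
```

View pics/w2c.png

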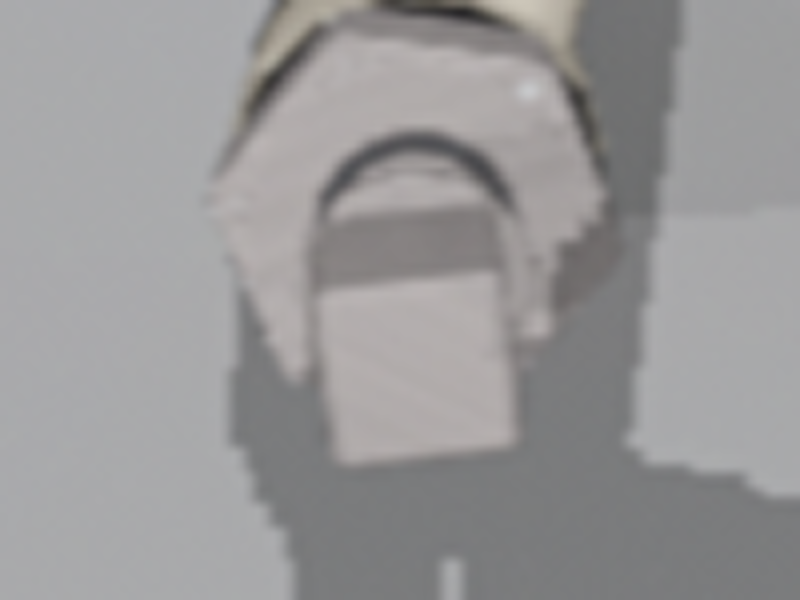

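The nut's top corners are visible at crop (212,195), (333,25), (565,68), (606,195) and (298,382). The head's top corners are at (318,292), (498,270), (516,442) and (340,465). I'll cast these onto their height planes.

```bash
python3 - <<'E'
from h import *
M=np.load("M2.npy")
f=lambda p,z:plane(M,np.array(p)/8-0.5+[268,171],z)
H=np.array([f(p,.1) for p in((318,292),(498,270),(516,442),(340,465))]); print("head",H.mean(0))
for i in range(4):
    d=H[(i+1)%4]-H[i]; print(np.linalg.norm(d)*1e3,np.degrees(np.arctan2(d[1],d[0]))%90)
N=np.array([f(p,.06) for p in((212,195),(333,25),(565,68),(606,195),(298,382))])
from scipy.optimize import least_squares
for i,j in((0,1),(1,2),(2,3),(4,0)):
    d=N[j]-N[i]; print("nut edge",np.linalg.norm(d)*1e3,np.degrees(np.arctan2(d[1],d[0]))%60)
r=.018/np.cos(np.pi/6)
def res(v):
    hx=np.array([v[:2]+r*np.array([np.cos(v[2]-k*np.pi/3),np.sin(v[2]-k*np.pi/3)]) for k in (0,1,2,3,5)])
    return (hx-N).ravel()
a0=np.arctan2(*(N[0]-[.481,.076])[::-1])
s=least_squares(res,[.481,.076,a0]); print(s.x[:2],"corner",np.degrees(s.x[2])%60,"flat normal",(np.degrees(s.x[2])+30)%60,np.abs(s.fun).max())
E
```

```text
head [0.48219219 0.07545142]
14.593322530473559 12.361929162617301
14.941724775692906 11.316709476676067
14.610118991036137 13.037827103735367
15.1143356101139 11.26881844335986
nut edge 20.498413447572158 29.753872937810776
nut edge 22.394430527230902 24.31069358587979
nut edge 13.251340840494011 23.485807765554995
nut edge 20.871400756968068 27.681267690470744
[0.48344235 0.07521402] corner 30.098556211625464 flat normal 0.09855621162546413 0.0032854671982794903
```

```bash
cat >> h.py <<'E'
C=np.array([.4825,.0753])
def st(tag=""):
    s=env.state(); print(tag,"t%.2f"%s["t"],"pos",np.round(s["tool_pos"],4),"F",np.round(s["wrist_force"],1),"Mz %.3f"%s["moment"][2],"gap %.4f"%s["finger_gap"],"grip %.0f"%s["grip_force"],"q6 %.3f"%s["joint_positions"][5]); return s
def turn(dyaw,dz=0,c=None):
    s=env.state(); q=np.array(s["joint_positions"]); p=np.array(s["tool_pos"])
    r=R.from_euler('z',dyaw)*R.from_quat(s["tcp_rot"])
    q2=env.solve_ik(p+[0,0,dz],r.as_quat()); env.set_joints(q2)
E
python3 - <<'E'
from h import *
env.move_ptp([*C,.2],down(np.radians(58)))
st("above")
hand.move_gripper(.055,60)
print(env.line_to([*C,.056],rate=.1,force_limit=8)); st("down")
hand.move_gripper(.03,60); st("closed")
cv2.imwrite("pics/s2.png",cv2.resize(camera("side")[130:280,280:440],None,fx=4,fy=4,interpolation=cv2.INTER_CUBIC))
E
```

```text
above t6.01 pos [0.4825 0.0753 0.2   ] F [0.  0.4 0.6] Mz -0.004 gap 0.0855 grip 0 q6 0.581
False
down t8.01 pos [0.4832 0.0753 0.0566] F [-0.3  1.  -0.5] Mz -0.021 gap 0.0550 grip 0 q6 0.581
closed t8.32 pos [0.483  0.0752 0.057 ] F [-1.8 -0.8  4.2] Mz -0.118 gap 0.0343 grip 61 q6 0.581
```

View pics/s2.png

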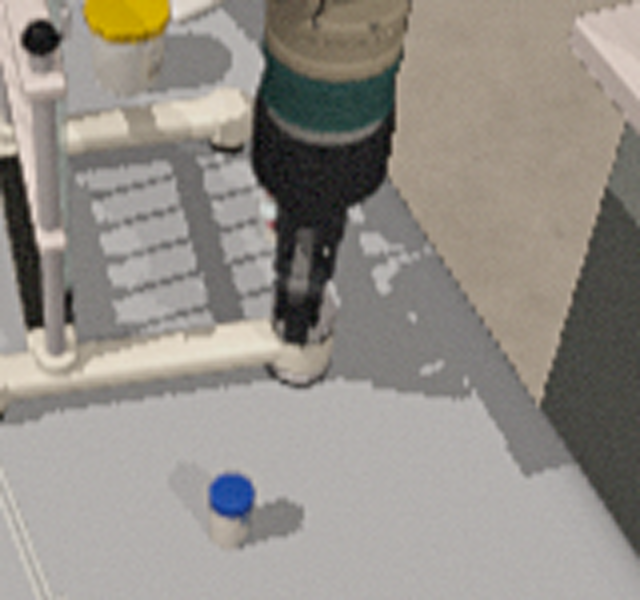

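The fingers hold the nut, with a gap of about 34–36 mm on the flats, and the strip tube stands clear. Next I'll slacken the nut.

```bash
python3 - <<'E'
from h import *
for k in range(7):
    turn(.2,.2*.004/6.283); st(k)
E
```

```text
0 t8.68 pos [0.4831 0.0754 0.0571] F [ 0.8  1.8 -2.9] Mz 0.556 gap 0.0340 grip 61 q6 0.383
1 t8.98 pos [0.4831 0.0757 0.0571] F [ 1.5  2.1 -4.2] Mz 0.327 gap 0.0340 grip 61 q6 0.187
2 t9.29 pos [0.4832 0.076  0.0571] F [ 1.2  2.7 -5. ] Mz 0.185 gap 0.0344 grip 61 q6 -0.008
3 t9.60 pos [0.4832 0.0762 0.0572] F [ 1.3  3.8 -4.7] Mz 0.121 gap 0.0344 grip 61 q6 -0.203
4 t9.91 pos [0.483  0.0765 0.0572] F [ 2.2  2.6 -4.6] Mz 0.086 gap 0.0342 grip 61 q6 -0.397
5 t10.22 pos [0.4829 0.0767 0.0573] F [ 1.   3.1 -3.7] Mz 0.056 gap 0.0344 grip 61 q6 -0.591
6 t10.53 pos [0.4828 0.0769 0.0574] F [-0.2  4.4 -2.9] Mz 0.102 gap 0.0344 grip 61 q6 -0.785
```

```bash
cat >> h.py <<'E'
def yaw_now():
    m=R.from_quat(env.state()["tcp_rot"]).as_matrix(); return np.arctan2(m[1,1],m[0,1])
def to_yaw(y,z,c=C):
    env.set_joints(env.solve_ik([c[0],c[1],z],down(y)))
E
python3 - <<'E'
from h import *
y=yaw_now(); print(np.degrees(y))
to_yaw(y+.2,.0572); st("slack")
env.wait(.3); st()
hand.move_gripper(.06); st("open")
env.line_to([*C,.11],rate=.15)
to_yaw(np.radians(192),.11)
M=P("scene"); im=camera("scene"); cv2.imwrite("pics/s3.png",cv2.resize(im[170:270,270:400],None,fx=6,fy=6,interpolation=cv2.INTER_CUBIC))
hand.move_gripper(.04,40)
env.line_to([*C,.081],rate=.1,force_limit=8); st("at head")
hand.move_gripper(.01,40); st("closed")
E
```

```text
136.29974766440256
slack t10.83 pos [0.4825 0.0769 0.0575] F [-0.6  8.5 -1.1] Mz 0.021 gap 0.0345 grip 61 q6 -0.981
 t11.13 pos [0.4825 0.0769 0.0575] F [-0.7  7.6 -0.2] Mz 0.090 gap 0.0342 grip 61 q6 -0.981
open t11.50 pos [0.4828 0.0747 0.0575] F [-0.4 -0.8 -0.3] Mz -0.044 gap 0.0598 grip 0 q6 -0.984
at head t13.59 pos [0.482  0.0753 0.0806] F [ 0.  -0.9 -0.1] Mz 0.016 gap 0.0401 grip 0 q6 -1.758
closed t13.93 pos [0.4823 0.0752 0.0818] F [-3.  -0.8  5.8] Mz 0.014 gap 0.0183 grip 39 q6 -1.758
```

```bash
python3 - <<'E'
from h import *
im=camera("wrist"); cv2.imwrite("pics/w4.png",im); st()
E
```

```text
t13.98 pos [0.4823 0.0752 0.0819] F [-3.7 -0.9  5.8] Mz 0.008 gap 0.0187 grip 39 q6 -1.758
```

View pics/w4.png

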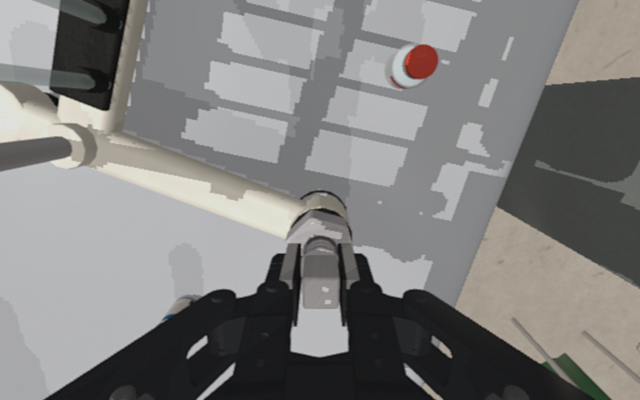

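The head sits square between the fingers at about (321,278), and the vial is untouched. Next I'll screw the foot down and watch the moment.

```bash
python3 - <<'E'
from h import *
y0=np.radians(192); z0=.081; L=[]
for k in range(1,32):
    a=.1*k; to_yaw(y0-a,z0-a*.004/6.283)
    m=[]
    for _ in range(3): env.wait(.03); m.append(env.state()["moment"][2])
    s=env.state(); L.append(np.mean(m)); print("%.1f Mz %.3f ±%.3f"%(a,L[-1],np.std(m)),np.round(s["wrist_force"],1),"gap %.4f"%s["finger_gap"])
    if k>=5 and abs(L[-1]-np.median(L[1:5]))>.12 and abs(L[-2]-np.median(L[1:5]))>.05: break
st()
E
```

```text
0.1 Mz -0.029 ±0.024 [-3.9 -1.2  5.6] gap 0.0182
0.2 Mz -0.024 ±0.005 [-3.6 -0.8  5.2] gap 0.0182
0.3 Mz -0.044 ±0.012 [-3.4 -1.   5.3] gap 0.0184
0.4 Mz -0.023 ±0.044 [-4.1 -1.1  6.1] gap 0.0186
0.5 Mz 0.002 ±0.010 [-5.  -0.2  7.3] gap 0.0186
0.6 Mz -0.038 ±0.030 [-4.5 -1.3  6.8] gap 0.0183
0.7 Mz -0.028 ±0.021 [-4.6 -0.2  7.2] gap 0.0186
0.8 Mz -0.039 ±0.012 [-5.3  0.   6.6] gap 0.0180
0.9 Mz -0.036 ±0.005 [-4.8 -0.2  6.5] gap 0.0185
1.0 Mz -0.048 ±0.016 [-5.3 -0.5  6.8] gap 0.0182
1.1 Mz -0.034 ±0.031 [-4.5  0.2  6.9] gap 0.0183
1.2 Mz -0.036 ±0.042 [-4.7  0.1  7.7] gap 0.0186
1.3 Mz -0.060 ±0.003 [-4.6  0.1  7.5] gap 0.0183
1.4 Mz -0.032 ±0.025 [-4.6 -0.4  8. ] gap 0.0182
1.5 Mz -0.049 ±0.026 [-5.   1.   6.9] gap 0.0184
1.6 Mz -0.044 ±0.027 [-4.4  0.6  7.6] gap 0.0182
1.7 Mz -0.037 ±0.003 [-5.8  0.6  7.9] gap 0.0185
1.8 Mz -0.038 ±0.015 [-4.9  1.5  8.1] gap 0.0186
1.9 Mz -0.025 ±0.023 [-5.9  1.8  8.2] gap 0.0184
2.0 Mz 0.002 ±0.004 [-6.1  2.1  9.3] gap 0.0184
2.1 Mz 0.059 ±0.008 [-5.7  2.8 10.2] gap 0.0183
2.2 Mz 0.131 ±0.013 [-7.2  2.9 10.4] gap 0.0184
 t21.68 pos [0.4811 0.0763 0.0805] F [-7.2  2.9 10.4] Mz 0.123 gap 0.0184 grip 39 q6 0.442
```

The moment climbs at about 0.65 N m/rad from roughly 1.95 rad on, which is the foot bearing. Its sign is unclear, so I'll back off and return a little to check for hysteresis.

```bash
cat > t.py <<'E'
from h import *
def go(a,z0=.081,y0=np.radians(192)):
    to_yaw(y0-a,z0-a*.004/6.283)
    m=[];j=[]
    for _ in range(4): env.wait(.03); s=env.state(); m.append(s["moment"][2]); j.append(s["joint_torque"][5])
    print("%.2f Mz %.3f tau6 %.3f q6 %.4f"%(a,np.mean(m),np.mean(j),s["joint_positions"][5]),np.round(s["wrist_force"],1),"t%.1f"%s["t"],np.round(s["tool_pos"],4))
    return np.mean(m)
E
python3 - <<'E'
from t import *
for a in (2.2,2.1,2.0,1.9,1.8,1.9,2.0,2.1,2.2): go(a)
E
```

```text
2.20 Mz 0.121 tau6 0.095 q6 0.4418 [-5.4  2.8 10.6] t22.1 [0.4811 0.0763 0.0805]
2.10 Mz -0.052 tau6 -0.036 q6 0.3422 [-5.8  1.7  9.9] t22.4 [0.4811 0.0762 0.0806]
2.00 Mz -0.023 tau6 -0.036 q6 0.2422 [-4.8  0.9  8.6] t22.8 [0.4811 0.0761 0.0806]
1.90 Mz 0.003 tau6 -0.009 q6 0.1422 [-5.6  1.   8.1] t23.2 [0.4812 0.0759 0.0806]
1.80 Mz 0.050 tau6 0.013 q6 0.0420 [-5.4  1.4  8.1] t23.6 [0.4813 0.0759 0.0807]
1.90 Mz -0.032 tau6 -0.009 q6 0.1422 [-5.8  1.9  8.5] t24.0 [0.4812 0.076  0.0806]
2.00 Mz -0.028 tau6 0.018 q6 0.2421 [-6.   1.8  9.5] t24.4 [0.4812 0.0761 0.0806]
2.10 Mz 0.062 tau6 0.054 q6 0.3420 [-5.3  1.8  8.7] t24.8 [0.4811 0.0761 0.0806]
2.20 Mz 0.112 tau6 0.100 q6 0.4418 [-6.7  2.   9.4] t25.1 [0.4811 0.0763 0.0806]
```

Backing off reverses the moment and returning retraces it. Contact starts at about 1.95 rad, so the load is roughly 27 N. Next I'll release the head and look at the nut.

```bash
python3 - <<'E'
from h import *
hand.move_gripper(.06); st("rel")
s=env.state(); env.line_to([*C,.155],rate=.15)
M=P("wrist");np.save("M3.npy",M); im=camera("wrist")
p=M@[*C,.08,1]; p=(p[:2]/p[2]).astype(int); x,y=p-[50,37]; print(x,y)
cv2.imwrite("pics/w5c.png",cv2.resize(im[y:y+75,x:x+100],None,fx=8,fy=8,interpolation=cv2.INTER_CUBIC)); st()
E
```

```text
rel t25.61 pos [0.4827 0.0752 0.0796] F [ 0.3 -0.7 -0.1] Mz 0.001 gap 0.0599 grip 0 q6 0.442
269 179
 t26.31 pos [0.4815 0.0753 0.1539] F [-1.1 -1.2 -1. ] Mz -0.019 gap 0.0604 grip 0 q6 0.442
```

View pics/w5c.png

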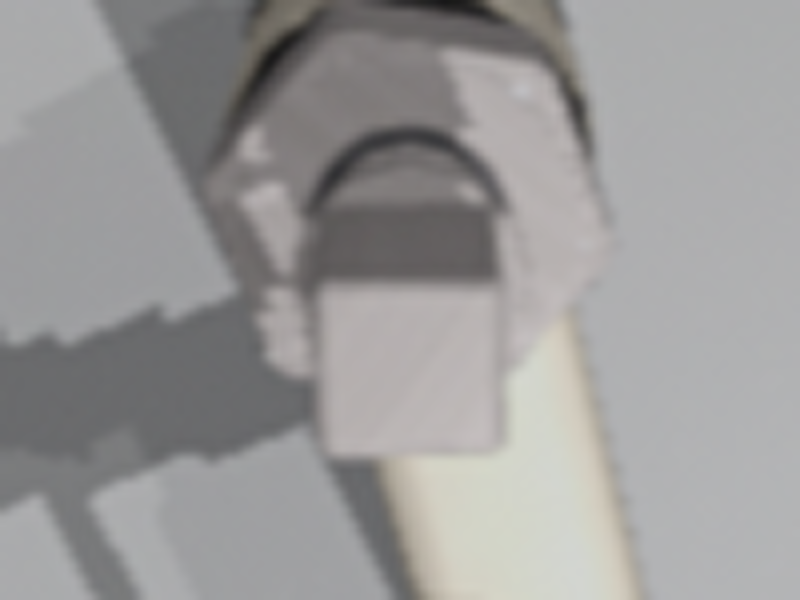

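The head is square to the tool, so it held on release. The nut corners are at crop (210,190), (335,25), (560,65), (610,240), (515,375) and (285,370).

```bash
python3 - <<'E'
from h import *
M=np.load("M3.npy")
f=lambda p,z:plane(M,np.array(p)/8-0.5+[269,179],z)
N=np.array([f(p,.061) for p in((210,190),(335,25),(560,65),(610,240),(515,375),(285,370))])
for i in range(6):
    d=N[(i+1)%6]-N[i]; print("edge %.1f mm normal %.1f"%(np.linalg.norm(d)*1e3,(np.degrees(np.arctan2(d[1],d[0]))+90)%60))
H=np.array([f(p,.099) for p in((318,283),(500,283),(505,452),(322,455))]); print("head",H.mean(0),"nut",N.mean(0))
for i in range(4):
    d=H[(i+1)%4]-H[i]; print(np.linalg.norm(d)*1e3,np.degrees(np.arctan2(d[1],d[0]))%90)
E
```

```text
edge 20.4 mm normal 29.3
edge 21.7 mm normal 25.6
edge 18.3 mm normal 22.5
edge 16.7 mm normal 33.4
edge 22.7 mm normal 34.7
edge 19.9 mm normal 26.5
head [0.48114188 0.07579301] nut [0.48066359 0.076933  ]
14.762330224270054 66.00364681716145
14.907727806412701 68.25848104932555
15.182291247924066 67.02711842886907
15.168312548530581 66.64200156226073
```

```bash
python3 - <<'E'
from h import *
c=[.4817,.0759]; y0=np.radians(147.6)
env.move_ptp([*c,.155],down(y0))
print(env.line_to([*c,.057],rate=.1,force_limit=8)); st("down")
hand.move_gripper(.03,60); st("closed")
for a in [.2,.4,.6,.8,1.0,1.1,1.2,1.3,1.4,1.5,1.57]:
    to_yaw(y0-a,.0572-a*.004/6.283,c); env.wait(.05); s=st("%.2f"%a)
E
```

```text
False
down t28.73 pos [0.4824 0.0759 0.0576] F [ 0.6  0.3 -0.2] Mz -0.037 gap 0.0599 grip 0 q6 -0.982
closed t29.07 pos [0.482  0.0763 0.0581] F [-1.5  0.6  5.5] Mz -0.097 gap 0.0343 grip 60 q6 -0.981
0.20 t29.43 pos [0.482  0.0762 0.058 ] F [-2.7  1.1  6.2] Mz -0.068 gap 0.0348 grip 60 q6 -0.785
0.40 t29.79 pos [0.482  0.0761 0.0578] F [-2.3  1.   5.9] Mz -0.037 gap 0.0341 grip 60 q6 -0.585
0.60 t30.15 pos [0.482  0.076  0.0577] F [-2.7  1.1  6.1] Mz -0.122 gap 0.0343 grip 60 q6 -0.385
0.80 t30.51 pos [0.482  0.076  0.0577] F [-2.1  1.5  6.8] Mz -0.141 gap 0.0341 grip 60 q6 -0.185
1.00 t30.87 pos [0.482  0.0759 0.0576] F [-2.8  0.8  8. ] Mz -0.193 gap 0.0344 grip 60 q6 0.015
1.10 t31.17 pos [0.482  0.0758 0.0576] F [-2.1  1.4  8.7] Mz -0.262 gap 0.0347 grip 60 q6 0.115
1.20 t31.47 pos [0.482  0.0758 0.0576] F [-2.   0.3  9.1] Mz -0.156 gap 0.0346 grip 60 q6 0.215
1.30 t31.77 pos [0.482  0.0758 0.0576] F [-2.6  1.2  9.3] Mz -0.298 gap 0.0346 grip 61 q6 0.315
1.40 t32.07 pos [0.482  0.0758 0.0576] F [-3.8  1.   9.1] Mz -0.118 gap 0.0344 grip 61 q6 0.415
1.50 t32.37 pos [0.4819 0.0758 0.0576] F [-4.1  0.3 10.3] Mz -0.136 gap 0.0344 grip 61 q6 0.515
1.57 t32.67 pos [0.482  0.0757 0.0576] F [-3.5 -0.7 10.6] Mz 0.158 gap 0.0343 grip 61 q6 0.584
```

```bash
python3 - <<'E'
from h import *
c=[.4817,.0759]; y0=np.radians(147.6)
to_yaw(y0-1.68,.0561,c); st(); env.wait(.3); st("tight")
hand.move_gripper(.06); st("rel")
env.line_to([*C,.155],rate=.15); env.set_joints(env.solve_ik([*C,.155],down(np.radians(192)-2.2))); env.wait(.2)
M=P("wrist");np.save("M4.npy",M); im=camera("wrist"); st()
cv2.imwrite("pics/w6c.png",cv2.resize(im[179:179+75,269:369],None,fx=8,fy=8,interpolation=cv2.INTER_CUBIC)); print(np.abs(M-np.load("M3.npy")).max())
E
```

```text
t32.92 pos [0.4819 0.0757 0.0576] F [-3.6 -0.3 11.2] Mz -0.242 gap 0.0343 grip 61 q6 0.695
tight t33.22 pos [0.4819 0.0757 0.0576] F [-3.   0.7 10.9] Mz -0.251 gap 0.0344 grip 61 q6 0.695
rel t33.58 pos [0.4816 0.0759 0.0559] F [-0.1  0.4  0.3] Mz 0.006 gap 0.0600 grip 0 q6 0.697
 t34.99 pos [0.4824 0.0753 0.1547] F [ 0.4  0.1 -0.4] Mz 0.052 gap 0.0602 grip 0 q6 0.443
0.43646345364288663
```

View pics/w6c.png

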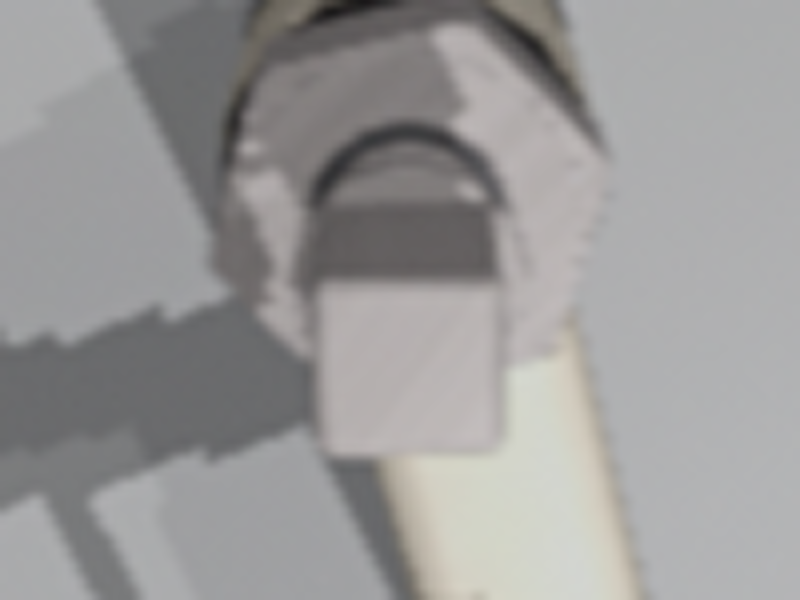

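The head has not moved (corners still at (318,283) and (505,452)), and the nut has turned back about 96°. I'll retreat and hand in.

```bash
python3 - <<'E'
from h import *
env.line_to([.47,.075,.22],rate=.15); st(); print(env.finish_job())
E
```

```text
t35.58 pos [0.4699 0.075  0.2198] F [-0.8 -1.1 -1. ] Mz 0.049 gap 0.0601 grip 0 q6 0.442
the job is handed in; nothing more can be done
None
```

The job is handed in at about 36 s, verdict not shown: I slackened the nut, screwed the foot down to an estimated 27 N, and re-tightened the nut about 0.1 rad past where it started; foot load and clamp are inferred from turn angle and wrist moment, and I saw nothing touch the glass or small items, though I took no final picture of them.

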